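# Clamp the mended sachet caddy

## Robot

A 7-joint arm with a two-finger parallel gripper is mounted at the origin on the work surface. World frame = base frame: x ahead of the robot, y to its left, z up, the work surface at z = 0. Lengths are in m, angles in degrees, forces in N, time in s.
With the tool pointing down it reaches from about 0.4 to 0.9 m from the base axis. Payload 5.5 kg.
Tool frame: the origin (TCP) lies at the very end of the fingers, on their centre line; the grasp point (between the pads) lies 19 mm behind it (env.pinch_z is the distance from the TCP to the grasp point, in m); z points along the fingers, y is the line along which they close (so a half turn about z gives the same grasp; the last joint's range is limited). The gripper opens to 85 mm and grips with 20 to 120 N. Pads are 22 mm wide; open, the fingers measure 114 mm over their backs; the gripper's body (76 mm by 85 mm) begins 54 mm behind the grasp point. The pads swing forward as they close: fully open they stand 13 mm farther back than shut.
Start: joints at [87.559, 28.699, -24.465, 88.831, 12.651, 65.22, -12.049], TCP at [0.196, -0.62, 0.231] pointing down, gripper open.
Joint ranges: [-164.97, 164.97], [-17.58, 116.51], [-87.97, 89.64], [11.32, 138.91], [-80.73, 260.73], [10.89, 115.49], [-147.41, 147.41]. Speed limits (degrees/s): [147.25, 147.25, 180, 180, 180, 180, 180].

## Interface

Orientations are given as [roll, pitch, yaw] about the fixed x, y, z axes, in that order (R = Rz(yaw) Ry(pitch) Rx(roll)).
In Python, from plant import env gives the robot as it stands. The module is installed in compiled form; this text tells all that it offers.
- The arm moves only by the tool move_arm, never from a script. Its argument "deltas" is a list of rows, each a list of 7 numbers: the shift along the world's x, y, z in m, then the turn, a rotation vector about the world's x, y, z in degrees, then the finger opening in m, from 0 to 0.0854. In form: [[dx, dy, dz, wx, wy, wz, jaw], ...]. A call has 1 to 12 rows; each row is the pose to reach, as a shift and turn from the pose commanded when the call began; what a row does not reach only later rows make up. A row lasts 1/12 s, in which the tool goes at most 41.7 mm and 7.16 degrees, less where a joint would pass 70% of its speed; a pose out of reach is approached as far as the arm can. A call with a gripper value outside its range is refused whole. The fingers move at their own pace and stop on an object; "grip_force" is the grip in N (left out, the last holds). Time passes only in rows, so rows that repeat a pose let the fingers close. It gives the time, the measured TCP pose, the force, the opening and the grip force at its end, in the units of the state.
- env.state(): the state, without advancing time (a new reading comes with each control period).
- env.capture(name): name is "scene" or "side" or "wrist"; returns a dict with "image" (400x640x3 uint8, blue, green, red), "intrinsics" (3x3 intrinsics, pixels), "D" ([k1, k2, p1, p2, k3] as OpenCV has them; the pictures are not rectified), "rvec" (rotation vector, rad) and "tvec" (3), from world to camera coordinates, as OpenCV has them. Camera axes: x right, y down, z forward; pixel columns grow to the right and rows downward; lengths in m; the calibration is good to about 2 mm. A picture is of the moment at which its call begins. There is no depth.
- env.close_job(): hands the job in; it is judged then, once.
The state is a dict: "t": time; "joints": joint angles; "qvel": joint speeds; "joint_torque": joint torques, N m; "position": TCP position; "tool_rot": TCP orientation; "force": force on the tool from outside, world axes, zero at the start; "ft_torque": the same for the moment, N m; "finger_gap": opening from 0.0 (shut) to 1.0 (fully open); "gripper_force": force on a finger pad.
Only numpy, scipy, OpenCV 4.12 (cv2) and the standard library are available. Lean on these libraries where they do the work, as an engineer would, in place of code of your own. Each camera call takes 0.05 s, during which the arm holds its last target. There are 200 camera calls.

## Task

Stand the mended wooden sachet caddy upright on the bed of the ratchet clamp, lengthwise between its two jaws and roughly centred across the bed, let go of it, then pump the clamp's orange T-shaped trigger, moving the jaw by the trigger only, until the jaw holds the caddy tight against the fixed jaw with its blue spring pad pushed in about a third of its 12 mm travel, and never so far as three quarters of it. The clamp has no catch, so finish while still holding the trigger pulled, to keep that grip on the fresh glue. Leave the other things on the counter where they are.

Things in the scene. Friction and masses are not known exactly. Their poses are not given: they have to be found in the camera images.
- caddy: Loose open-topped box of light wood with coloured sachet sticks inside and one dark end panel (the mended one); 80 mm long (its x; the dark panel is at +x), 50 mm wide (its y), 60 mm tall, walls 5 mm, about 0.2 kg. Origin: centre of its underside, z up. Either end may face the jaw.
- clamp: Ratchet bar clamp fixed to the counter on a wooden bed 330 x 75 mm, 20 mm thick. Origin: underside of the bed, z up; +x is the way the jaw advances, from trigger to fixed jaw. The orange fixed jaw: gripping face at x = 140 mm, 52 mm wide, top z = 75 mm. Black head: x = -120 to -35 mm, 50 mm wide, top z = 104 mm. Black hand grip behind it: x = -154 to -130 mm, 34 mm wide, top z = 125 mm.
- bay (a point): Point on the bed's upper face (z = 20 mm in the clamp's frame) on its centre line, in the bay between the jaws, 45 mm from the fixed jaw's face. The bay is 102 to 120 mm long at the start. Axes as the clamp's.
- jaw: Orange moving jaw, 46 mm wide, top 54 mm above the bed, driven by a toothed steel rod. Origin: on the bed (clamp z = 20 mm) straight below the gripping face of its blue pad when that is not pressed in; axes as the clamp's. It slides to clamp +x with 4 N of friction and stays where it is left. A full pull pushes it on by 10 mm (5 to 18 mm the first time). Do not push it by hand.
- cushion (a joint): How far the blue spring pad (44 mm wide, 40 mm tall) on the moving jaw's front is pushed in, in m: 0 free, 0.012 at most (the gap to the orange plate behind it is closed). It takes 4 N per mm.
- trigger (a joint): Trigger angle, rad: 0 at rest, leaning 0.25 rad to clamp +x; 0.5 fully pulled, leaning as far to -x, to the hand grip. A 1 N spring returns it. The pawl engages early in the pull, then the jaw moves 2.2 times less than the crossbar; let the trigger fully back to take the next tooth (10 mm apart). If let go, a pressed pad pushes jaw and trigger back. Pull: 2 to 3 N plus 1.8 N per mm of pad.
- trigger_grip (a point): Centre of the round orange crossbar of the T-shaped trigger: 20 mm thick, 40 mm long along clamp y; take it from above with a finger before and a finger behind it, it turns between them. It lies 80 mm from the hinge pin, which runs along clamp y at clamp x = -75 mm, z = 88 mm, so about 166 mm above the counter. Stem below it: 14 mm wide (y), 12 mm thick. Axes turn with it.
- mug: Bystander: white mug, 82 mm across, 95 mm tall. Origin at the centre of its underside.
- can: Bystander: green drinks can, 66 mm across, 115 mm tall. Origin at the centre of its underside.
- glue: Bystander: small glue bottle, white with yellow label and red cap, 36 mm across, 95 mm tall. Origin at the centre of its underside.
- jar: Bystander: amber glass jar with wooden lid, 76 mm across, 100 mm tall. Origin at the centre of its underside.
- teaspoon: Bystander: spoon with steel bowl and wooden handle, lying flat, 150 mm long; origin at its middle, underside.

How it is judged (in metres and radians):
On the way, in this order (a step that is already met when the one before it is completed fails the run):
1. the caddy stands released on the clamp's bed, lengthwise between the jaws (x of caddy in the frame of clamp between 0.05 and 0.106 m and y of caddy in the frame of clamp between -0.016 and 0.016 m and z of caddy in the frame of clamp between 0.014 and 0.026 m and angle between caddy's own z axis and vertical below 0.1 rad and angle between the x axis of caddy and the x axis of clamp, either way round below 0.3 rad and contact force between the fingers and caddy below 0.5 N and value of joint cushion below 0.0015 m), for 0.2 s.
2. the trigger is pulled through a stroke (value of joint trigger above 0.3 rad), for 0.03 s.
At the end, for the whole second after the job is handed in: The caddy stands upright on the bed (within 16 mm of its centre line, square within 0.12 rad), against the fixed jaw (within 6 mm), not touched by the fingers, the pad pushed in by 2 to 7 mm, the trigger pulled by more than 0.05 rad and held by the fingers (x of caddy in the frame of clamp between 0.05 and 0.106 m and y of caddy in the frame of clamp between -0.016 and 0.016 m and z of caddy in the frame of clamp between 0.014 and 0.026 m and angle between caddy's own z axis and vertical below 0.1 rad and angle between the x axis of caddy and the x axis of clamp, either way round below 0.12 rad and contact force between the fingers and caddy below 0.5 N and value of joint cushion between 0.002 and 0.007 m and contact force between caddy and clamp above 5 N and x of caddy in the frame of clamp above 0.094 m and value of joint trigger above 0.05 rad and contact force between the fingers and clamp above 1 N and linear speed of caddy below 0.02 m/s); the arm keeps its last pose, push and grip.
It fails at once if the pad is pushed in more than 9 mm (the caddy is crushed) (value of joint cushion above 0.009 m).
It fails at once if the moving jaw is pushed by the fingers (more than 4 N) (contact force between the fingers and jaw above 4 N).
It fails at once if a bystander is moved by more than 30 mm (distance of any of mug, can, glue, jar, teaspoon from where it was at the start of the episode above 0.03 m).
It also fails if it takes over 61 s, if anything falls off the work surface, if the arm or the gripper's body presses on something with over 40 N, if the wrist force passes 120 N, or if a joint passes its speed limit or range.

## Working session

There is one attempt and no reset: what is moved stays moved. The work goes in short steps, Python scripts to look and compute and a tool call to move; the robot and the scene stay as the last step left them, time stands still between calls to the robot, and variables do not carry over. Pictures are saved under pics/ and viewed, at most 10 in all, crops included, and the job is handed in when it is done.

Besides the shell and the picture viewer there is one more tool, called after "Call:" by a JSON object that holds its "name" and its "arguments". move_arm: Moves the arm, as the interface text tells. Its arguments: {"type":"object","properties":{"deltas":{"type":"array"},"grip_force":{"type":"number"}},"required":["deltas"]}

```bash
mkdir -p pics; cat > h.py <<'E'
import numpy as np, cv2
from plant import env
def cap(n,f=None):
    c=env.capture(n)
    if f: cv2.imwrite('pics/'+f,c['image'])
    return c
def ray(c,uv):
    R=cv2.Rodrigues(np.array(c['rvec'],float))[0]; t=np.array(c['tvec'],float).ravel()
    p=cv2.undistortPoints(np.array(uv,float).reshape(-1,1,2),np.array(c['intrinsics']),np.array(c['D'],float)).reshape(-1,2)
    d=np.c_[p,np.ones(len(p))]@R
    return -R.T@t,d
def plane(c,uv,z):
    o,d=ray(c,uv); return o+d*((z-o[2])/d[:,2])[:,None]
def proj(c,P):
    return cv2.projectPoints(np.array(P,float).reshape(-1,1,3),np.array(c['rvec'],float),np.array(c['tvec'],float),np.array(c['intrinsics']),np.array(c['D'],float))[0].reshape(-1,2)
E
python3 - <<'E'
from h import *
a=cap('scene','a.png');b=cap('side','b.png')
for c in(a,b):
    R=cv2.Rodrigues(np.array(c['rvec'],float))[0];print(-R.T@np.array(c['tvec']).ravel(),R[2])
s=env.state();print(s['position'],s['tool_rot'],s['force'],s['t'],env.pinch_z)
E
```

```text
[ 1.03458418 -0.62683349  0.96210546] [-0.40191047  0.57627691 -0.71159883]
[0.48704458 0.69295093 0.9035419 ] [ 0.07240328 -0.64499055 -0.76075288]
[ 0.19546595 -0.61923556  0.23034759] [-1.79895372e+02 -4.41132338e-03  1.75246297e+01] [-0.25210246  0.22202608  0.12074273] 0.1 0.0187
```

View pics/a.png

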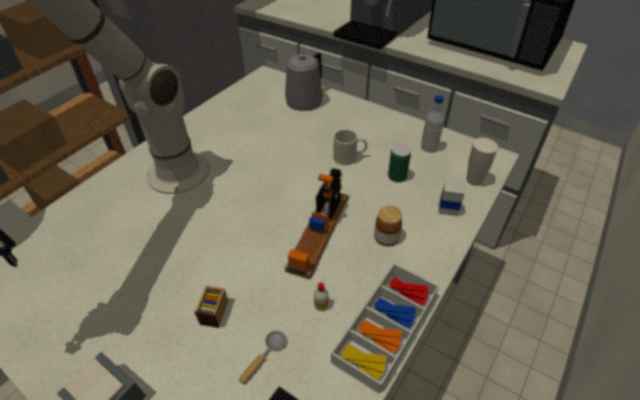

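View pics/b.png

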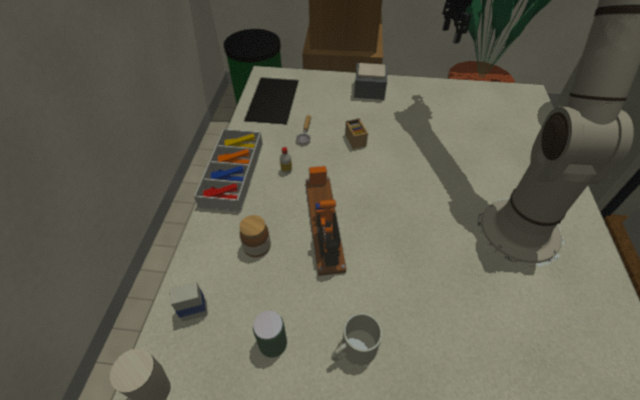

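The scene view shows the caddy at (211,306) and the clamp from the fixed jaw at (299,260) to the trigger at (327,181). In the side view the caddy is at (356,133), the fixed jaw at (317,176) and the trigger at (326,204). I'll enlarge both.

```bash
python3 - <<'E'
from h import *
a=cv2.imread('pics/a.png')[160:340,190:360];b=cv2.imread('pics/b.png')[110:280,295:375]
g=lambda i,s:cv2.resize(np.clip(i.astype(float)*1.5,0,255).astype('uint8'),None,fx=s,fy=s,interpolation=cv2.INTER_CUBIC)
A=g(a,3);B=g(b,3.2);H=max(A.shape[0],B.shape[0])
p=lambda i:cv2.copyMakeBorder(i,0,H-i.shape[0],0,0,cv2.BORDER_CONSTANT)
cv2.imwrite('pics/c.png',np.hstack([p(A),p(B)]));print(A.shape,B.shape)
E
```

```text
(540, 510, 3) (544, 256, 3)
```

View pics/c.png

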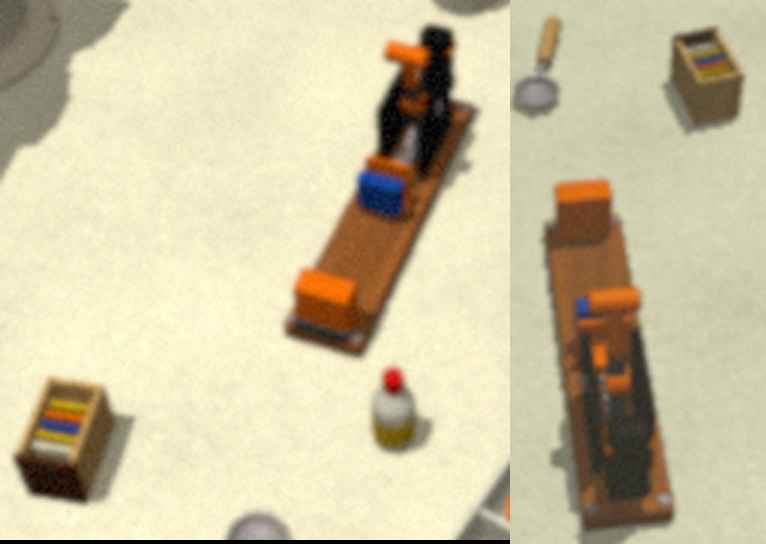

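The crop shows the caddy's top rim corners in the left panel at (50,380), (106,388), (88,462) and (18,455), with the dark panel facing the scene camera. Bed corners are at (287,325), (363,347) and (477,108). In the right panel the crossbar spans (590–640, 300).

```bash
python3 - <<'E'
from h import *
a=cap('scene');b=cap('side')
A=lambda l:np.array(l,float)/3+[190,160]-.33
B=lambda l:(np.array(l,float)-[510,0])/3.2+[295,110]-.33
np.set_printoptions(precision=4,suppress=True)
r=plane(a,A([[50,380],[106,388],[88,462],[18,455]]),.06);print('caddy a',r,r.mean(0),np.linalg.norm(np.roll(r,-1,0)-r,axis=1))
r=plane(b,B([[675,37],[718,29],[742,76],[700,87]]),.06);print('caddy b',r,r.mean(0),np.linalg.norm(np.roll(r,-1,0)-r,axis=1))
r=plane(a,A([[287,325],[363,347],[477,108]]),.02);print('bed a',r,np.linalg.norm(np.diff(r,axis=0),axis=1),(r[0]+r[2])/2)
r=plane(b,B([[546,228],[620,225],[672,513],[583,520]]),.02);print('bed b',r,r.mean(0),np.linalg.norm(np.roll(r,-1,0)-r,axis=1))
print('xbar ends a',plane(a,A([[388,46],[430,58]]),.166),'b',plane(b,B([[590,300],[640,300]]),.166))
r=plane(b,B([[556,184],[609,181]]),.075);print('fixed jaw top b',r)
r=plane(a,A([[297,280],[355,288],[304,268],[357,281]]),.075);print('fixed jaw top a',r)
E
```

```text
caddy a [[ 0.4518 -0.3011  0.06  ]
 [ 0.4964 -0.2802  0.06  ]
 [ 0.5322 -0.3399  0.06  ]
 [ 0.4811 -0.3676  0.06  ]] [ 0.4904 -0.3222  0.06  ] [0.0493 0.0697 0.0581 0.0726]
caddy b [[ 0.525  -0.3512  0.06  ]
 [ 0.48   -0.37    0.06  ]
 [ 0.4513 -0.2963  0.06  ]
 [ 0.4934 -0.2741  0.06  ]] [ 0.4874 -0.3229  0.06  ] [0.0487 0.0791 0.0476 0.0832]
bed a [[ 0.5623 -0.1231  0.02  ]
 [ 0.6328 -0.1045  0.02  ]
 [ 0.5583  0.2084  0.02  ]] [0.073  0.3217] [0.5603 0.0426 0.02  ]
bed b [[ 0.629  -0.0979  0.02  ]
 [ 0.5583 -0.1102  0.02  ]
 [ 0.4841  0.1968  0.02  ]
 [ 0.5544  0.2114  0.02  ]] [0.5565 0.05   0.02  ] [0.0718 0.3158 0.0718 0.3181]
xbar ends a [[0.5198 0.1034 0.166 ]
 [0.5615 0.1111 0.166 ]] b [[0.5613 0.1028 0.166 ]
 [0.5231 0.0983 0.166 ]]
fixed jaw top b [[ 0.6188 -0.1049  0.075 ]
 [ 0.57   -0.1146  0.075 ]]
fixed jaw top a [[ 0.5678 -0.1094  0.075 ]
 [ 0.6149 -0.0884  0.075 ]
 [ 0.5648 -0.0954  0.075 ]
 [ 0.6119 -0.0812  0.075 ]]
```

Call:
{"name": "move_arm", "arguments": {"deltas": [[0.025, 0.025, 0, 0, 0, 7, 0.085], [0.05, 0.05, 0, 0, 0, 14, 0.085], [0.075, 0.075, 0, 0, 0, 21, 0.085], [0.1, 0.1, 0, 0, 0, 28, 0.085], [0.123, 0.125, 0, 0, 0, 35, 0.085], [0.148, 0.15, 0, 0, 0, 42, 0.085], [0.172, 0.174, 0, 0, 0, 49, 0.085], [0.196, 0.198, 0, 0, 0, 56, 0.085], [0.22, 0.223, 0, 0, 0, 63, 0.085], [0.244, 0.248, 0, 0, 0, 70, 0.085], [0.27, 0.273, 0, 0, 0, 77, 0.085], [0.293, 0.297, 0, 0, 0, 84, 0.085]]}}

```text
t: 1.2
position: [0.4899, -0.3213, 0.2314]
tool_rot: [180.0, 0.0, 101.9]
force: [0.6, 0.2, 0.3]
finger_gap: 0.996
gripper_force: 0.0
```

Call:
{"name": "move_arm", "arguments": {"deltas": [[0, 0, -0.01, 0, 0, 6, 0.085], [0, 0, -0.03, 0, 0, 11, 0.085], [0, 0, -0.05, 0, 0, 11, 0.085], [0, 0, -0.05, 0, 0, 11, 0.085], [0, 0, -0.05, 0, 0, 11, 0.085]]}}

```text
t: 1.62
position: [0.4879, -0.3225, 0.1804]
tool_rot: [-179.9, -0.1, 112.5]
force: [0.1, -0.1, 0.5]
finger_gap: 0.997
gripper_force: 0.0
```

```bash
python3 - <<'E'
from h import *
w=cap('wrist','w1.png');s=env.state();print(s['position'],s['tool_rot'],s['joints'],s['force'])
R=cv2.Rodrigues(np.array(w['rvec'],float))[0];print(-R.T@np.array(w['tvec']).ravel(),R[2])
E
```

```text
[ 0.48871082 -0.32286842  0.18160507] [ 1.79999059e+02 -3.16408299e-02  1.12485326e+02] [ 67.33412326  31.55800927 -48.98215647 100.49460315  26.95938582
  60.48168837  31.33091856] [-0.40668589 -0.87429381 -0.59680451]
[ 0.46135348 -0.259266    0.3242938 ] [ 0.10144802 -0.24978085 -0.96297343]
```

View pics/w1.png

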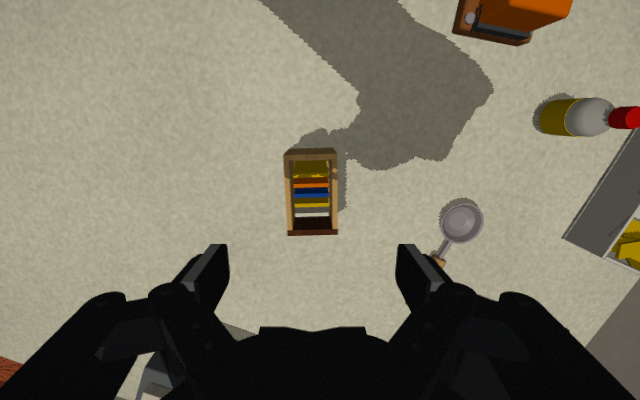

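The wrist view shows the caddy's rim at (285,152), (336,150), (338,234) and (288,235). It lies nearly square to the tool and midway between the fingers.

```bash
python3 - <<'E'
from h import *
w=cap('wrist');np.set_printoptions(precision=4,suppress=True)
hs=cv2.cvtColor(w['image'],cv2.COLOR_BGR2HSV)
m=((hs[...,1]>75)).astype('uint8');m[:, :270]=0;m[:,360:]=0;m[:140]=0;m[245:]=0
m=cv2.morphologyEx(m,cv2.MORPH_CLOSE,np.ones((9,9)))
c=max(cv2.findContours(m,0,2)[0],key=cv2.contourArea);rc=cv2.minAreaRect(c);q=cv2.boxPoints(rc);print(q)
for P in(q,[[285,152],[336,150],[338,234],[288,235]],):
    r=plane(w,P,.06);print(r,r.mean(0),np.linalg.norm(np.roll(r,-1,0)-r,axis=1));
E
```

```text
[[281.6599 147.4764]
 [335.1987 145.5643]
 [338.3134 232.7745]
 [284.7745 234.6866]]
[[ 0.4458 -0.294   0.06  ]
 [ 0.4908 -0.2735  0.06  ]
 [ 0.5286 -0.3516  0.06  ]
 [ 0.4796 -0.3741  0.06  ]] [ 0.4862 -0.3233  0.06  ] [0.0495 0.0867 0.0539 0.0869]
[[ 0.4501 -0.2968  0.06  ]
 [ 0.4931 -0.277   0.06  ]
 [ 0.5288 -0.3529  0.06  ]
 [ 0.4827 -0.3732  0.06  ]] [ 0.4887 -0.325   0.06  ] [0.0473 0.0839 0.0504 0.0831]
```

Call:
{"name": "move_arm", "arguments": {"deltas": [[0, -0.001, -0.03, 0, 0, 1.5, 0.085], [0, -0.001, -0.06, 0, 0, 1.5, 0.085], [0, -0.001, -0.09, 0, 0, 1.5, 0.085], [0, -0.001, -0.12, 0, 0, 1.5, 0.085], [0, -0.001, -0.145, 0, 0, 1.5, 0.085], [0, -0.001, -0.156, 0, 0, 1.5, 0.085], [0, -0.001, -0.156, 0, 0, 1.5, 0.085], [0, -0.001, -0.156, 0, 0, 1.5, 0.04], [0, -0.001, -0.156, 0, 0, 1.5, 0.04], [0, -0.001, -0.156, 0, 0, 1.5, 0.04], [0, -0.001, -0.156, 0, 0, 1.5, 0.04], [0, -0.001, -0.156, 0, 0, 1.5, 0.04]], "grip_force": 30}}

```text
t: 2.72
position: [0.49, -0.3249, 0.0275]
tool_rot: [179.9, 0.2, 114.0]
force: [-2.8, -0.4, 7.4]
finger_gap: 0.58
gripper_force: 32.9
```

Call:
{"name": "move_arm", "arguments": {"deltas": [[0, 0, 0, 0, 0, 0, 0.04], [0, 0, 0, 0, 0, 0, 0.04], [0, 0, 0, 0, 0, 0, 0.04], [0, 0, 0.02, 0, 0, 0, 0.04], [0, 0, 0.05, 0, 0, 0, 0.04], [0, 0, 0.08, 0, 0, 0, 0.04], [0, 0, 0.11, 0, 0, 0, 0.04], [0, 0, 0.14, 0, 0, 0, 0.04], [0, 0, 0.14, 0, 0, 0, 0.04]]}}

```text
t: 3.47
position: [0.4925, -0.3252, 0.172]
tool_rot: [179.7, 0.5, 114.0]
force: [0.8, 0.1, -0.9]
finger_gap: 0.577
gripper_force: 32.6
```

Call:
{"name": "move_arm", "arguments": {"deltas": [[0.005, 0.015, 0.01, 0, 0, -1, 0.04], [0.015, 0.04, 0.02, 0, 0, -2, 0.04], [0.025, 0.065, 0.035, 0, 0, -4, 0.04], [0.04, 0.1, 0.05, 0, 0, -6, 0.04], [0.055, 0.13, 0.05, 0, 0, -8, 0.04], [0.065, 0.16, 0.05, 0, 0, -9, 0.04], [0.075, 0.185, 0.05, 0, 0, -10, 0.04], [0.08, 0.2, 0.05, 0, 0, -10.7, 0.04], [0.08, 0.2, 0.05, 0, 0, -10.7, 0.04], [0.08, 0.2, 0.05, 0, 0, -10.7, 0.04]]}}

```text
t: 4.3
position: [0.5686, -0.1224, 0.2152]
tool_rot: [-180.0, 0.0, 103.5]
force: [-0.5, 0.0, -2.4]
finger_gap: 0.586
gripper_force: 32.5
```

```bash
python3 - <<'E'
from h import *
w=cap('wrist','w2.png');s=env.state();print(s['position'],s['tool_rot'],s['joints'],s['force'])
R=cv2.Rodrigues(np.array(w['rvec'],float))[0];print(-R.T@np.array(w['tvec']).ravel(),R[2])
E
```

```text
[ 0.56824014 -0.12416259  0.2149637 ] [-1.79942844e+02  3.25796737e-02  1.03364667e+02] [ 47.09070679  28.78419887 -49.77226521  99.3256595   24.33282151
  63.38309907   2.96763557] [-0.74434193 -0.059655   -2.1556443 ]
[ 0.55213236 -0.05557181  0.35886532] [ 0.06259308 -0.26484526 -0.96225729]
```

View pics/w2.png

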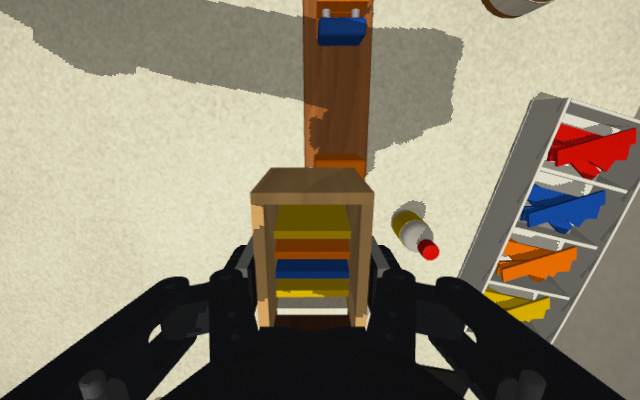

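The wrist view now shows the bed edges running (305,30)–(307,150) on the left and (372,30)–(367,150) on the right. The blue pad is at (320–366, 15–45) and the fixed jaw's upper inner edge is at (316,157)–(366,154). The caddy is held straight, with its pale end at (252–373, 192) on the rim and (270–360, 168) at the foot.

```bash
python3 - <<'E'
from h import *
w=cap('wrist');np.set_printoptions(precision=4,suppress=True)
im=w['image'];hs=cv2.cvtColor(im,cv2.COLOR_BGR2HSV)
L=[];Rr=[]
for v in range(60,150,6):
    row=hs[v];m=np.where((row[280:400,1]>110)&((row[280:400,0]<20)))[0]+280
    if len(m): L.append([m.min(),v]);Rr.append([m.max(),v])
for E in(L,Rr):
    p=plane(w,E,.02);d=np.polyfit(p[:,1],p[:,0],1);print('edge yaw',np.degrees(np.arctan2(-1,-d[0])),'x at y=-.046',np.polyval(d,-.046),np.abs(p[:,0]-np.polyval(d,p[:,1])).max())
print('fixed jaw edge',plane(w,[[316,157],[366,154]],.075))
print('pad low edge z.025/.04',plane(w,[[320,45],[366,42]],.022),'pad top',plane(w,[[318,17],[366,14]],.062))
zb=env.state()['position'][2]-.025
print('caddy bottom',plane(w,[[270,168],[360,168]],zb),'top',plane(w,[[252,192],[374,192]],zb+.06))
E
```

```text
edge yaw -76.05062628285732 x at y=-.046 0.5404449386779984 0.000702109469451706
edge yaw -76.56724890128525 x at y=-.046 0.6150039619892627 0.0005507716006927232
fixed jaw edge [[ 0.5641 -0.0927  0.075 ]
 [ 0.6118 -0.0782  0.075 ]]
pad low edge z.025/.04 [[0.5422 0.0191 0.022 ]
 [0.5896 0.0335 0.022 ]] pad top [[0.5359 0.0328 0.062 ]
 [0.5786 0.0457 0.062 ]]
caddy bottom [[ 0.5339 -0.0911  0.1899]
 [ 0.5864 -0.0786  0.1899]] top [[ 0.5352 -0.0901  0.2499]
 [ 0.5822 -0.0789  0.2499]]
```

Call:
{"name": "move_arm", "arguments": {"deltas": [[0.003, 0.03, 0, 0, 0, 0, 0.04], [0.006, 0.06, 0, 0, 0, 0, 0.04], [0.0076, 0.082, 0, 0, 0, 0.2, 0.04], [0.0076, 0.082, -0.03, 0, 0, 0.2, 0.04], [0.0076, 0.082, -0.06, 0, 0, 0.2, 0.04], [0.0076, 0.082, -0.09, 0, 0, 0.2, 0.04], [0.0076, 0.082, -0.12, 0, 0, 0.2, 0.04], [0.0076, 0.082, -0.14, 0, 0, 0.2, 0.04], [0.0076, 0.082, -0.155, 0, 0, 0.2, 0.04], [0.0076, 0.082, -0.162, 0, 0, 0.2, 0.04], [0.0076, 0.082, -0.164, 0, 0, 0.2, 0.04], [0.0076, 0.082, -0.164, 0, 0, 0.2, 0.04]]}}

```text
t: 5.4
position: [0.5767, -0.0423, 0.0516]
tool_rot: [180.0, 0.0, 103.5]
force: [0.9, -0.1, -2.1]
finger_gap: 0.579
gripper_force: 32.4
```

Call:
{"name": "move_arm", "arguments": {"deltas": [[0, 0, -0.001, 0, 0, 0, 0.04], [0, 0, -0.002, 0, 0, 0, 0.04], [0, 0, -0.003, 0, 0, 0, 0.04], [0, 0, -0.003, 0, 0, 0, 0.04]]}}

```text
t: 5.73
position: [0.5768, -0.042, 0.0489]
tool_rot: [179.9, 0.0, 103.5]
force: [-0.2, 1.2, -2.3]
finger_gap: 0.578
gripper_force: 32.4
```

```bash
python3 - <<'E'
from h import *
a=cap('scene')['image'][190:290,270:380];b=cap('side')['image'][120:230,280:380]
g=lambda i:cv2.resize(np.clip(i*1.5,0,255).astype('uint8'),(400,400),interpolation=cv2.INTER_CUBIC)
cv2.imwrite('pics/d.png',np.hstack([g(a),g(b)]));s=env.state();print(s['position'],s['force'])
E
```

```text
[ 0.57653868 -0.04189885  0.04872158] [-0.54410492  0.06761512 -3.17198419]
```

View pics/d.png

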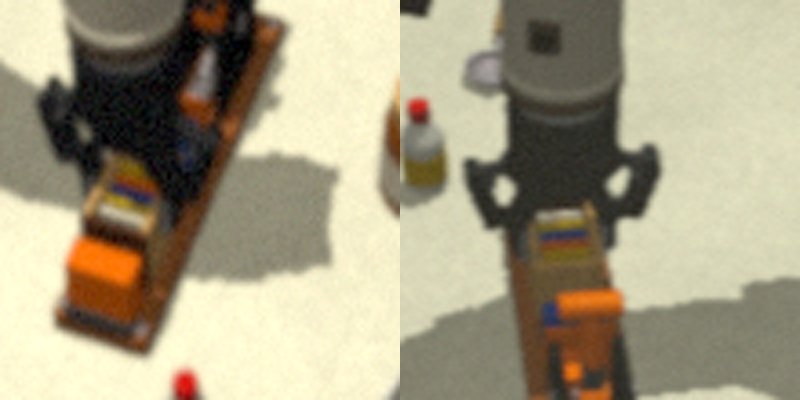

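The caddy hangs just above the bed, centred behind the fixed jaw (left panel (120,210), right panel (565,240)). I'll lower it until it touches.

Call:
{"name": "move_arm", "arguments": {"deltas": [[0, 0, -0.001, 0, 0, 0, 0.04], [0, 0, -0.002, 0, 0, 0, 0.04], [0, 0, -0.003, 0, 0, 0, 0.04], [0, 0, -0.003, 0, 0, 0, 0.04]]}}

```text
t: 6.17
position: [0.5766, -0.0418, 0.0474]
tool_rot: [-180.0, 0.1, 103.5]
force: [-6.8, -0.2, 16.3]
finger_gap: 0.581
gripper_force: 34.7
```

Call:
{"name": "move_arm", "arguments": {"deltas": [[0, 0, 0.0015, 0, 0, 0, 0.04], [0, 0, 0.0015, 0, 0, 0, 0.055], [0, 0, 0.0015, 0, 0, 0, 0.065], [0, 0, 0.0015, 0, 0, 0, 0.085], [0, 0, 0.0015, 0, 0, 0, 0.085], [0, 0, 0.0015, 0, 0, 0, 0.085], [0, 0, 0.0015, 0, 0, 0, 0.085], [0, 0, 0.0015, 0, 0, 0, 0.085]]}}

```text
t: 6.83
position: [0.5763, -0.0418, 0.0467]
tool_rot: [-180.0, -0.0, 103.5]
force: [-0.5, -0.4, 0.1]
finger_gap: 0.996
gripper_force: 0.0
```

Call:
{"name": "move_arm", "arguments": {"deltas": [[0, 0, 0.01, 0, 0, 0, 0.085], [0, 0, 0.03, 0, 0, 0, 0.085], [0, 0, 0.06, 0, 0, 0, 0.085], [0, 0, 0.1, 0, 0, 0, 0.085], [0, 0, 0.14, 0, 0, 0, 0.085], [0, 0, 0.18, 0, 0, 0, 0.085], [0, 0, 0.22, 0, 0, 0, 0.085], [0, 0, 0.24, 0, 0, 0, 0.085], [0, 0, 0.24, 0, 0, 0, 0.085]]}}

```text
t: 7.58
position: [0.5793, -0.0409, 0.2934]
tool_rot: [179.5, 0.2, 103.6]
force: [1.6, 0.0, 0.4]
finger_gap: 0.996
gripper_force: 0.0
```

```bash
python3 - <<'E'
from h import *
w=cap('wrist','w3.png');s=env.state();print(s['position'],s['tool_rot'],s['joints'],s['force'])
R=cv2.Rodrigues(np.array(w['rvec'],float))[0];print(-R.T@np.array(w['tvec']).ravel(),R[2])
E
```

```text
[ 0.57790948 -0.04135264  0.29048366] [1.79683582e+02 1.50787083e-01 1.03536710e+02] [ 41.81099161  24.37395556 -53.18305703  95.04038411  20.63050644
  70.64043216  -2.2370825 ] [-0.06569058  0.48814603 -1.04695847]
[0.5613401  0.02611866 0.4368789 ] [ 0.07254349 -0.26602849 -0.96123165]
```

View pics/w3.png

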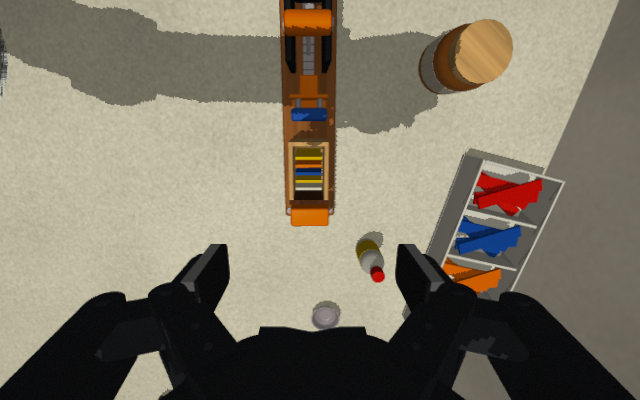

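The caddy stands in the bay at (309,172), square with the bed. The pad is at (309,114), the crossbar at (284–331, 10–33) and the fixed jaw at (309,217).

```bash
python3 - <<'E'
from h import *
w=cap('wrist');np.set_printoptions(precision=4,suppress=True)
hs=cv2.cvtColor(w['image'],cv2.COLOR_BGR2HSV)
m=((hs[...,0]<14)&(hs[...,1]>180)&(hs[...,2]>140)).astype('uint8')
m[60:]=0;m[:,:270]=0;m[:,345:]=0
m=cv2.morphologyEx(m,cv2.MORPH_OPEN,np.ones((5,5)))
c=max(cv2.findContours(m,0,2)[0],key=cv2.contourArea);rc=cv2.minAreaRect(c);print(rc)
r=plane(w,[rc[0],[307,21],[284,21],[331,21]],.166);print('bar',r)
O=np.array([.5548,.0505]);u=np.array([.237,-.9715]);v=np.array([.9715,.237])
for p in r:print((p[:2]-O)@u,(p[:2]-O)@v)
r=plane(w,[[288,142],[329,142],[328,199],[291,199]],.08);print('caddy',[( (p[:2]-O)@u,(p[:2]-O)@v) for p in r])
r=plane(w,[[292,209],[328,209]],.075);print('fixed',[( (p[:2]-O)@u,(p[:2]-O)@v) for p in r])
E
```

```text
Traceback (most recent call last):
ValueError: max() iterable argument is empty
```

Call:
{"name": "move_arm", "arguments": {"deltas": [[0, 0, 0, 0, 0, 7, 0.085], [-0.003, 0.01, 0, 0, 0, 14, 0.085], [-0.006, 0.025, 0, 0, 0, 21, 0.085], [-0.01, 0.04, 0, 0, 0, 28, 0.085], [-0.014, 0.055, 0, 0, 0, 35, 0.085], [-0.018, 0.07, 0, 0, 0, 42, 0.085], [-0.022, 0.085, 0, 0, 0, 49, 0.085], [-0.025, 0.1, 0, 0, 0, 56, 0.085], [-0.028, 0.115, 0, 0, 0, 63, 0.085], [-0.031, 0.13, 0, 0, 0, 70, 0.085], [-0.034, 0.14, 0, 0, 0, 77, 0.085], [-0.036, 0.146, 0, 0, 0, 84, 0.085]], "grip_force": 20}}

```text
t: 8.68
position: [0.5387, 0.1057, 0.2855]
tool_rot: [180.0, -0.1, -172.0]
force: [0.6, 1.2, -0.5]
finger_gap: 0.996
gripper_force: 0.0
```

Call:
{"name": "move_arm", "arguments": {"deltas": [[0, 0, -0.01, 0, 0, 6.2, 0.085], [0, 0, -0.03, 0, 0, 6.2, 0.085], [0, 0, -0.05, 0, 0, 6.2, 0.085], [0, 0, -0.05, 0, 0, 6.2, 0.085]]}}

```text
t: 9.02
position: [0.5372, 0.1027, 0.232]
tool_rot: [180.0, -0.5, -166.2]
force: [-0.8, -0.0, 0.1]
finger_gap: 0.992
gripper_force: 0.0
```

```bash
python3 - <<'E'
from h import *
w=cap('wrist','w4.png');s=env.state();print(s['position'],s['tool_rot'],s['joints'])
E
```

```text
[0.53810544 0.10330598 0.23401721] [ 179.95994699   -0.34772563 -166.23553361] [ 38.90421368  34.85814199 -72.38203931 102.31216615  35.23914169
  70.16149033  60.13420112]
```

View pics/w4.png

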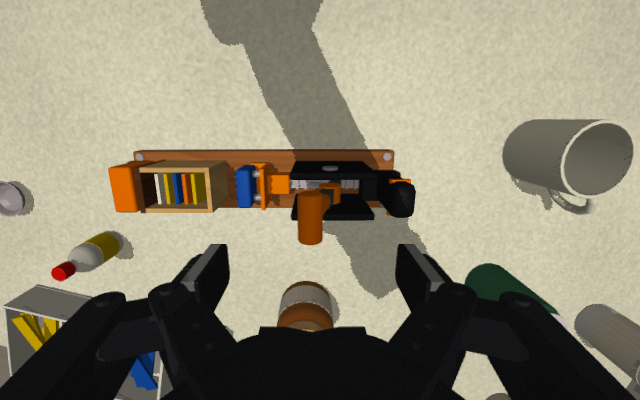

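From this side the crossbar is at (297–324, 194–242), between the fingers. The caddy is at (140–228, 162–212), the pad at (245,187) and the fixed jaw at (125,187).

```bash
cat >> h.py <<'E'
O=np.array([.5548,.0505]);u=np.array([.237,-.9715]);v=np.array([.9715,.237])
def cl(c,uv,z): return [np.round(((p[:2]-O)@u,(p[:2]-O)@v),4) for p in plane(c,uv,z)]
E
python3 - <<'E'
from h import *
w=cap('wrist')
print('bar',plane(w,[[310.5,218]],.166),cl(w,[[310.5,218],[297,218],[324,218],[310,194],[311,242]],.166))
print('caddy rim',cl(w,[[140,164],[228,161],[212,211],[142,210]],.08))
print('fixed top inner',cl(w,[[138,165],[139,210]],.075),'pad top',cl(w,[[236,167],[237,207]],.064))
p=env.state()['position'];print('tcp',(p[:2]-O)@u,(p[:2]-O)@v)
E
```

```text
bar [[0.54405491 0.10342307 0.166     ]] [array([-0.054 ,  0.0021]), array([-0.0433,  0.0021]), array([-0.0646,  0.0021]), array([-0.0536, -0.0175]), array([-0.0544,  0.0226])]
caddy rim [array([ 0.128 , -0.0282]), array([ 0.0333, -0.0311]), array([0.0553, 0.0242]), array([0.134 , 0.0232])]
fixed top inner [array([ 0.1335, -0.0264]), array([0.1406, 0.0248])] pad top [array([ 0.0295, -0.0222]), array([0.0316, 0.0245])]
tcp -0.05566420754341435 -0.0024905551205847763
```

Call:
{"name": "move_arm", "arguments": {"deltas": [[0.003, 0, -0.02, 0, 0, 0, 0.085], [0.005, 0, -0.045, 0, 0, 0, 0.085], [0.005, 0, -0.065, 0, 0, 0, 0.085], [0.005, 0, -0.08, 0, 0, 0, 0.085], [0.005, 0, -0.086, 0, 0, 0, 0.085], [0.005, 0, -0.086, 0, 0, 0, 0.04], [0.005, 0, -0.086, 0, 0, 0, 0.03], [0.005, 0, -0.086, 0, 0, 0, 0.012], [0.005, 0, -0.086, 0, 0, 0, 0.012], [0.005, 0, -0.086, 0, 0, 0, 0.012], [0.005, 0, -0.086, 0, 0, 0, 0.012], [0.005, 0, -0.086, 0, 0, 0, 0.012]], "grip_force": 20}}

```text
t: 10.12
position: [0.5459, 0.104, 0.1516]
tool_rot: [-180.0, 0.1, -166.3]
force: [-0.2, -2.2, 5.9]
finger_gap: 0.222
gripper_force: 21.8
```

Call:
{"name": "move_arm", "arguments": {"deltas": [[0, 0, 0, 0, 0, 0, 0.012], [0, 0, 0, 0, 0, 0, 0.012], [0, 0, 0, 0, 0, 0, 0.012]]}}

```text
t: 10.37
position: [0.5459, 0.104, 0.1516]
tool_rot: [-180.0, 0.1, -166.3]
force: [-0.3, -1.6, 5.9]
finger_gap: 0.225
gripper_force: 21.8
```

Call:
{"name": "move_arm", "arguments": {"deltas": [[-0.001, 0.0039, 0.001, 0, 0, 0, 0.012], [-0.0019, 0.0078, 0.0016, 0, 0, 0, 0.012], [-0.0028, 0.0117, 0.002, 0, 0, 0, 0.012], [-0.0038, 0.0155, 0.0023, 0, 0, 0, 0.012], [-0.0047, 0.0194, 0.0025, 0, 0, 0, 0.012], [-0.0057, 0.0233, 0.0024, 0, 0, 0, 0.012], [-0.0066, 0.0272, 0.0022, 0, 0, 0, 0.012], [-0.0076, 0.0311, 0.0016, 0, 0, 0, 0.012], [-0.0085, 0.035, 0.0009, 0, 0, 0, 0.012], [-0.0092, 0.0379, 0.0002, 0, 0, 0, 0.012], [-0.0092, 0.0379, 0.0002, 0, 0, 0, 0.012], [-0.0092, 0.0379, 0.0002, 0, 0, 0, 0.012]]}}

```text
t: 11.37
position: [0.537, 0.1405, 0.1512]
tool_rot: [-179.8, 0.0, -166.3]
force: [1.6, -5.1, 3.6]
finger_gap: 0.226
gripper_force: 21.9
```

```bash
python3 - <<'E'
from h import *
w=cap('wrist','w5.png');s=env.state();print(s['position'],s['tool_rot'],s['force'],s['joints'])
E
```

```text
[0.5370295  0.14049265 0.15124106] [-1.79849402e+02  3.29618589e-02 -1.66341969e+02] [ 1.80178061 -4.48923173  3.4874199 ] [ 30.50091876  39.93702043 -66.10544622 105.9715858   41.56220768
  62.61728868  51.98539612]
```

View pics/w5.png

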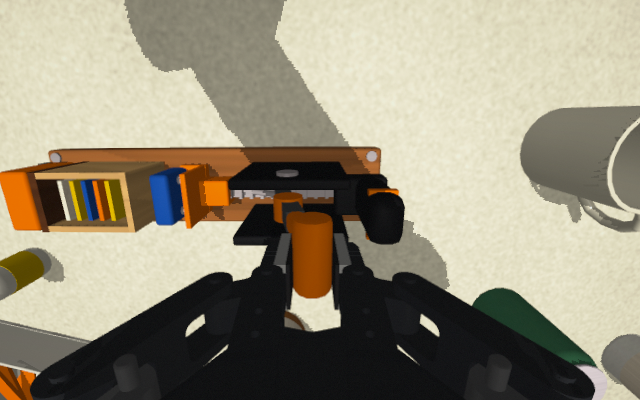

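The bar sits between the fingers at (312,255). The pad is at (152–185, 168–224) and the caddy's near end at about (128–165, 162–230), so there is still a small gap between them.

```bash
python3 - <<'E'
from h import *
w=cap('wrist')
hs=cv2.cvtColor(w['image'],cv2.COLOR_BGR2HSV);m=((abs(hs[...,0].astype(int)-110)<12)&(hs[...,1]>150)).astype('uint8');m[:,:140]=0;m[:,210:]=0;m[:150]=0;m[235:]=0
c=max(cv2.findContours(m,0,2)[0],key=cv2.contourArea);print(cv2.approxPolyDP(c,3,True).reshape(-1,2).tolist())
print('pad top',cl(w,[[151,170],[156,224]],.064),'pad back',cl(w,[[183,167],[186,218]],.064))
print('caddy',cl(w,[[163,163],[127,231]],.08))
p=env.state()['position'];print('tcp',(p[:2]-O)@u)
E
```

```text
[[184, 169], [169, 169], [149, 178], [159, 224], [171, 224], [183, 216], [175, 177]]
pad top [array([ 0.0426, -0.0249]), array([0.0456, 0.0229])] pad back [array([ 0.0152, -0.0273]), array([0.0182, 0.0173])]
caddy [array([ 0.023 , -0.0331]), array([0.0616, 0.0231])]
tcp -0.09164385129076436
```

Call:
{"name": "move_arm", "arguments": {"deltas": [[0.0015, -0.0065, 0.0014, 0, 0, 0, 0.012], [0.0031, -0.013, 0.0022, 0, 0, 0, 0.012], [0.0047, -0.0194, 0.0024, 0, 0, 0, 0.012], [0.0063, -0.026, 0.002, 0, 0, 0, 0.012], [0.0079, -0.0325, 0.0012, 0, 0, 0, 0.012], [0.0092, -0.0379, 0, 0, 0, 0, 0.012], [0.0094, -0.0388, 0, 0, 0, 0, 0.012], [0.0094, -0.0388, 0, 0, 0, 0, 0.012], [0.0094, -0.0388, 0, 0, 0, 0, 0.012]]}}

```text
t: 12.22
position: [0.5458, 0.1031, 0.1509]
tool_rot: [180.0, 0.0, -166.3]
force: [1.2, 2.9, 1.9]
finger_gap: 0.223
gripper_force: 22.2
```

Call:
{"name": "move_arm", "arguments": {"deltas": [[-0.001, 0.0039, 0.001, 0, 0, 0, 0.012], [-0.0019, 0.0078, 0.0016, 0, 0, 0, 0.012], [-0.0028, 0.0117, 0.002, 0, 0, 0, 0.012], [-0.0038, 0.0155, 0.0023, 0, 0, 0, 0.012], [-0.0047, 0.0194, 0.0025, 0, 0, 0, 0.012], [-0.0057, 0.0233, 0.0024, 0, 0, 0, 0.012], [-0.0066, 0.0272, 0.0022, 0, 0, 0, 0.012], [-0.0076, 0.0311, 0.0016, 0, 0, 0, 0.012], [-0.0085, 0.035, 0.0009, 0, 0, 0, 0.012], [-0.0094, 0.0385, 0.0002, 0, 0, 0, 0.012], [-0.0094, 0.0388, 0.0002, 0, 0, 0, 0.012], [-0.0094, 0.0388, 0.0002, 0, 0, 0, 0.012]]}}

```text
t: 13.22
position: [0.5365, 0.1391, 0.1509]
tool_rot: [-179.7, -0.1, -166.4]
force: [2.6, -4.7, 3.5]
finger_gap: 0.219
gripper_force: 22.2
```

```bash
python3 - <<'E'
from h import *
w=cap('wrist','w6.png');s=env.state();p=s['position'];print(p,(p[:2]-O)@u,s['force'],np.array(s['force'])[:2]@u,s['finger_gap'])
a=cv2.imread('pics/w5.png')[140:250,:300];b=w['image'][140:250,:300]
cv2.imwrite('pics/e.png',cv2.resize(np.vstack([a,b]),None,fx=2.6,fy=2.6))
E
```

```text
[0.53653685 0.139067   0.15095809] -0.090371206598231 [ 2.9134514  -4.26543301  2.96337209] 4.834356147090778 0.22356203375216596
```

View pics/e.png

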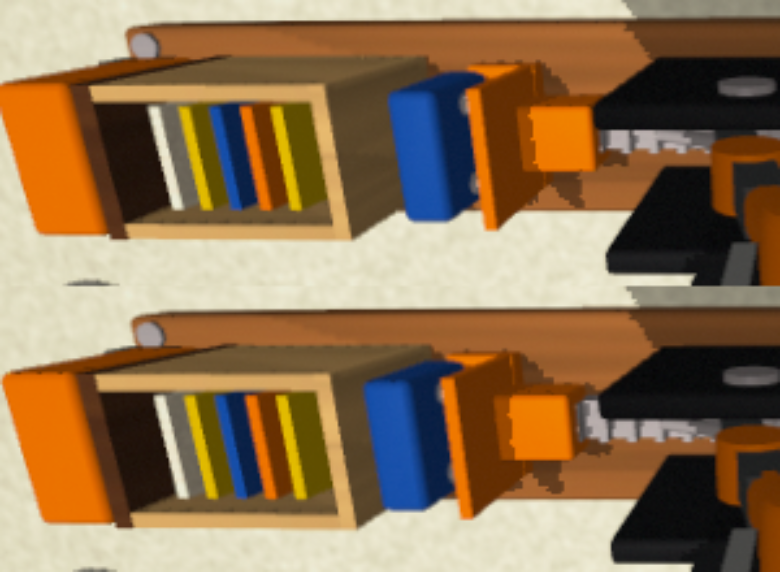

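The pad advanced about 10 mm on this stroke. Its face at (367–388, 380–508) is now within a few mm of the caddy's foot, so the next stroke may start to press. I'll take that one in small steps and watch the force.

Call:
{"name": "move_arm", "arguments": {"deltas": [[0.0015, -0.0065, 0.0014, 0, 0, 0, 0.012], [0.0031, -0.013, 0.0022, 0, 0, 0, 0.012], [0.0047, -0.0194, 0.0024, 0, 0, 0, 0.012], [0.0063, -0.026, 0.002, 0, 0, 0, 0.012], [0.0079, -0.0325, 0.0012, 0, 0, 0, 0.012], [0.0092, -0.0379, 0, 0, 0, 0, 0.012], [0.0094, -0.0388, 0, 0, 0, 0, 0.012], [0.0094, -0.0388, 0, 0, 0, 0, 0.012], [0.0094, -0.0388, 0, 0, 0, 0, 0.012]]}}

```text
t: 14.02
position: [0.5453, 0.103, 0.151]
tool_rot: [-180.0, -0.0, -166.3]
force: [1.0, 1.9, 1.0]
finger_gap: 0.226
gripper_force: 22.1
```

Call:
{"name": "move_arm", "arguments": {"deltas": [[-0.001, 0.0039, 0.001, 0, 0, 0, 0.012], [-0.0019, 0.0078, 0.0016, 0, 0, 0, 0.012], [-0.0028, 0.0117, 0.002, 0, 0, 0, 0.012], [-0.0038, 0.0155, 0.0023, 0, 0, 0, 0.012], [-0.0047, 0.0194, 0.0025, 0, 0, 0, 0.012], [-0.0057, 0.0233, 0.0024, 0, 0, 0, 0.012], [-0.0066, 0.0272, 0.0022, 0, 0, 0, 0.012], [-0.0066, 0.0272, 0.0022, 0, 0, 0, 0.012]]}}

```text
t: 14.68
position: [0.5394, 0.128, 0.1533]
tool_rot: [-179.7, -0.0, -166.3]
force: [0.8, -5.5, 4.3]
finger_gap: 0.225
gripper_force: 21.9
```

Call:
{"name": "move_arm", "arguments": {"deltas": [[-0.0005, 0.002, -0.0003, 0, 0, 0, 0.012], [-0.001, 0.0039, -0.0006, 0, 0, 0, 0.012], [-0.001, 0.0039, -0.0006, 0, 0, 0, 0.012]]}}

```text
t: 14.93
position: [0.5386, 0.1316, 0.1528]
tool_rot: [-179.7, -0.0, -166.4]
force: [1.5, -6.2, 5.2]
finger_gap: 0.223
gripper_force: 22.0
```

Call:
{"name": "move_arm", "arguments": {"deltas": [[-0.0005, 0.002, -0.0003, 0, 0, 0, 0.012], [-0.001, 0.0039, -0.0006, 0, 0, 0, 0.012], [-0.001, 0.0039, -0.0006, 0, 0, 0, 0.012]]}}

```text
t: 15.18
position: [0.5375, 0.1357, 0.1524]
tool_rot: [-179.7, -0.0, -166.4]
force: [0.9, -6.0, 5.3]
finger_gap: 0.231
gripper_force: 22.0
```

Call:
{"name": "move_arm", "arguments": {"deltas": [[-0.0005, 0.002, -0.0003, 0, 0, 0, 0.012], [-0.0009, 0.0036, -0.0006, 0, 0, 0, 0.012], [-0.0009, 0.0036, -0.0006, 0, 0, 0, 0.012], [-0.0009, 0.0036, -0.0006, 0, 0, 0, 0.012]]}}

```text
t: 15.52
position: [0.5367, 0.1392, 0.1517]
tool_rot: [-179.7, -0.0, -166.4]
force: [0.8, -5.7, 5.0]
finger_gap: 0.227
gripper_force: 21.9
```

```bash
python3 - <<'E'
from h import *
w=cap('wrist','w7.png');s=env.state();p=s['position'];print(p,(p[:2]-O)@u,s['force'],np.array(s['force'])[:2]@u)
a=cv2.imread('pics/w6.png')[140:250,:300];b=w['image'][140:250,:300]
cv2.imwrite('pics/f.png',cv2.resize(np.vstack([a,b]),None,fx=2.6,fy=2.6))
E
```

```text
[0.53670472 0.13920461 0.15171989] -0.09046511368408236 [ 0.58631626 -5.56836447  4.59332948] 5.548623036402729
```

View pics/f.png

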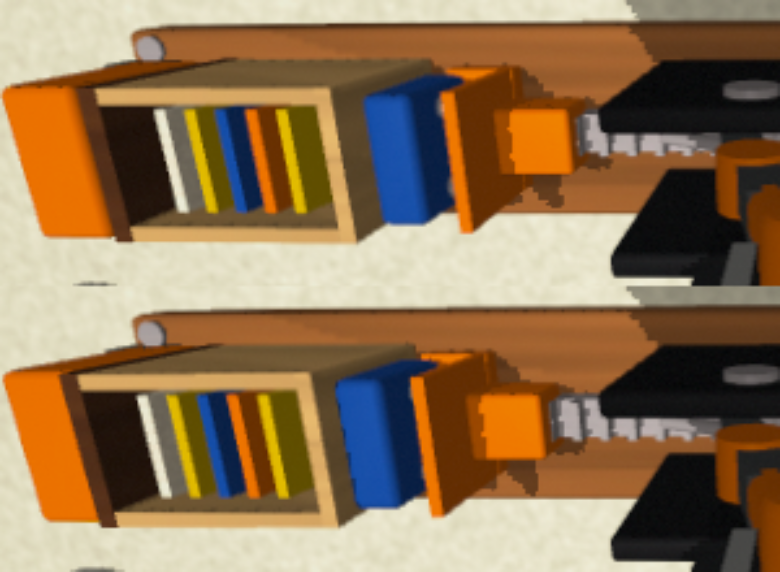

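This stroke slid the caddy about 6 mm onto or very near the fixed jaw, and the pad looks only barely pressed. I'll take the next stroke in fine steps and stop when the pull reaches about 12 N.

Call:
{"name": "move_arm", "arguments": {"deltas": [[0.0015, -0.0065, 0.0014, 0, 0, 0, 0.012], [0.0031, -0.013, 0.0022, 0, 0, 0, 0.012], [0.0047, -0.0194, 0.0024, 0, 0, 0, 0.012], [0.0063, -0.026, 0.002, 0, 0, 0, 0.012], [0.0079, -0.0325, 0.0012, 0, 0, 0, 0.012], [0.0092, -0.0379, -0.0003, 0, 0, 0, 0.012], [0.0094, -0.0388, -0.0003, 0, 0, 0, 0.012], [0.0094, -0.0388, -0.0003, 0, 0, 0, 0.012], [0.0094, -0.0388, -0.0003, 0, 0, 0, 0.012]]}}

```text
t: 16.32
position: [0.5455, 0.103, 0.1513]
tool_rot: [180.0, 0.0, -166.3]
force: [0.4, 3.0, 1.8]
finger_gap: 0.224
gripper_force: 21.8
```

Call:
{"name": "move_arm", "arguments": {"deltas": [[-0.001, 0.0039, 0.001, 0, 0, 0, 0.012], [-0.0019, 0.0078, 0.0016, 0, 0, 0, 0.012], [-0.0028, 0.0117, 0.002, 0, 0, 0, 0.012], [-0.0038, 0.0155, 0.0023, 0, 0, 0, 0.012], [-0.0047, 0.0194, 0.0025, 0, 0, 0, 0.012], [-0.0047, 0.0194, 0.0025, 0, 0, 0, 0.012]]}}

```text
t: 16.82
position: [0.5414, 0.1197, 0.154]
tool_rot: [-179.7, -0.0, -166.4]
force: [1.1, -4.9, 5.4]
finger_gap: 0.228
gripper_force: 21.8
```

Call:
{"name": "move_arm", "arguments": {"deltas": [[-0.0005, 0.002, 0, 0, 0, 0, 0.012], [-0.0009, 0.0039, 0, 0, 0, 0, 0.012], [-0.0009, 0.0039, 0, 0, 0, 0, 0.012]]}}

```text
t: 17.07
position: [0.5407, 0.1225, 0.1539]
tool_rot: [-179.6, -0.1, -166.4]
force: [1.5, -7.2, 7.3]
finger_gap: 0.223
gripper_force: 21.9
```

Call:
{"name": "move_arm", "arguments": {"deltas": [[-0.0005, 0.002, -0.0001, 0, 0, 0, 0.012], [-0.0009, 0.0039, -0.0002, 0, 0, 0, 0.012], [-0.0009, 0.0039, -0.0002, 0, 0, 0, 0.012]]}}

```text
t: 17.32
position: [0.54, 0.1256, 0.1537]
tool_rot: [-179.5, -0.1, -166.4]
force: [1.9, -8.8, 6.9]
finger_gap: 0.223
gripper_force: 22.2
```

Call:
{"name": "move_arm", "arguments": {"deltas": [[-0.0005, 0.002, -0.0001, 0, 0, 0, 0.012], [-0.0009, 0.0039, -0.0003, 0, 0, 0, 0.012], [-0.0009, 0.0039, -0.0003, 0, 0, 0, 0.012]]}}

```text
t: 17.57
position: [0.5393, 0.1289, 0.1534]
tool_rot: [-179.5, -0.1, -166.5]
force: [2.2, -10.1, 8.2]
finger_gap: 0.227
gripper_force: 22.3
```

```bash
python3 - <<'E'
from h import *
w=cap('wrist','w8.png');s=env.state();p=s['position'];print(p,(p[:2]-O)@u,s['force'],np.array(s['force'])[:2]@u,s['gripper_force'])
for f in('w7.png','w8.png'):
    im=cv2.imread('pics/'+f);hs=cv2.cvtColor(im,cv2.COLOR_BGR2HSV)
    for v in (185,195,205,215):
        r=hs[v,100:240];b=np.where((abs(r[:,0].astype(int)-110)<15)&(r[:,1]>130)&(r[:,2]>40))[0]+100;b=b[b>120]
        o=np.where((r[:,0]<16)&(r[:,1]>200)&(r[:,2]>150))[0]+100;o=o[o>145]
        print(f,v,b.min(),b.max(),o.min())
E
```

```text
[0.53927151 0.12888055 0.1534289 ] -0.07982695485182897 [  1.48820867 -10.23379266   7.11587639] 10.294835027844616 22.28320062160492
w7.png 185 130 158 159
w7.png 195 132 159 161
w7.png 205 134 160 163
w7.png 215 136 162 164
w8.png 185 143 166 169
w8.png 195 145 168 170
w8.png 205 147 169 171
w8.png 215 148 171 173
```

Call:
{"name": "move_arm", "arguments": {"deltas": [[-0.0003, 0.001, -0.0001, 0, 0, 0, 0.012], [-0.0005, 0.0018, -0.0002, 0, 0, 0, 0.012], [-0.0005, 0.0018, -0.0002, 0, 0, 0, 0.012], [-0.0005, 0.0018, -0.0002, 0, 0, 0, 0.012], [-0.0005, 0.0018, -0.0002, 0, 0, 0, 0.012], [-0.0005, 0.0018, -0.0002, 0, 0, 0, 0.012]]}}

```text
t: 18.12
position: [0.539, 0.1303, 0.1532]
tool_rot: [-179.5, -0.1, -166.5]
force: [1.9, -11.1, 8.1]
finger_gap: 0.223
gripper_force: 22.3
```

```bash
python3 - <<'E'
from h import *
s=env.state();print(s['position'],s['force'],s['t'])
print(env.close_job())
E
```

```text
[0.53895337 0.13027902 0.15322792] [  1.87730364 -11.12117579   8.07381835] 18.1167
the job is handed in; nothing more can be done
None
```

The job is handed in (at 18 s) with the caddy clamped against the fixed jaw and the trigger still held; I estimate from the 11 N pull that the pad is pushed in about 4 mm, the verdict wasn't shown, and I viewed 11 pictures against the limit of 10.

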